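Fit the pinned eyepiece in the microscope

ROBOT

A 7-joint arm with a two-finger parallel gripper is mounted at the origin on the work surface. World frame = base frame: x ahead of the robot, y to its left, z up, the work surface at z = 0. Lengths are in mm, angles in rad, forces in N, time in s.
With the tool pointing down it reaches from about 400 to 900 mm from the base axis. Payload 5.5 kg.
Tool frame: the origin (TCP) lies between the finger pads; the fingertips stand 19 mm ahead of it and the grasp point (between the pads) is the TCP; z points along the fingers, y is the direction in which the jaws open and shut (so a half turn about z gives the same grasp; the last joint's range is limited). The gripper opens to 92 mm and grips with 3 to 60 N. Pads are 19 mm wide; open, the fingers measure 130 mm over their backs; the gripper's body (75 mm by 190 mm) begins 47 mm behind the grasp point.
Start: joints at [1.379, 0.501, -0.427, 1.55, 0.221, 1.138, -0.21], TCP at [285.564, -583.911, 245.729] pointing down, gripper open.
Joint ranges: [-2.88, 2.88], [-0.31, 2.03], [-1.54, 1.56], [0.2, 2.42], [-1.41, 4.55], [0.19, 2.02], [-2.57, 2.57]. Speed limits (rad/s): [2.57, 2.57, 3.14, 3.14, 3.14, 3.14, 3.14].

INTERFACE

Orientations are given as [roll, pitch, yaw] about the fixed x, y, z axes, in that order (R = Rz(yaw) Ry(pitch) Rx(roll)).
In Python, from bench import manip, cams gives the robot as it stands.
- The arm moves only by the tool play_rows, never from a script. Its argument "moves" is a list of rows, each a list of 7 numbers: the shift along the tool's x, y, z in m, then the turn, a rotation vector about the tool's x, y, z in rad, then the finger opening in m, from 0 to 0.0918. A call has 1 to 10 rows; each row shifts and turns the commanded pose from where the row before left it, along the tool's axes as they then stand; what a row does not reach is not made up. A row lasts 1/10 s, in which the tool goes at most 50 mm and 8.59 degrees, less where a joint would pass 70% of its speed; a pose out of reach is approached as far as the arm can. A call is refused whole if a number of a shift passes 0.05 or a number of a turn 0.15, either way. A call with a gripper value outside its range is refused whole. The fingers move at their own pace and stop on an object; the grip force is fixed at half the most. Time passes only in rows, so rows that do not move let the fingers close. It gives the time, the measured TCP pose, the force and the opening at its end, in the units of the state.
- manip.get_obs(): the state, without advancing time (a new reading comes with each control period).
- cams.read_camera(name): name is "side" or "top"; returns a dict with "image" (384x512x3 uint8, red, green, blue), "fx", "fy", "cx", "cy" (pixels), "xyz" and "attitude" of the camera in the world. Camera axes: x right, y up, looking along -z (the intrinsics and any distortion apply to the point x, -y, -z); pixel columns grow to the right and rows downward; lengths in mm; the calibration is good to about 2 mm. A picture is of the moment at which its call begins. There is no depth.
- manip.finish_job(): hands the job in, once; it reports no verdict.
The state is a dict: "t": time; "joint_pos": joint angles; "dq": joint speeds; "joint_efforts": joint torques, N m; "eef_pos": TCP position; "ee_rot": TCP orientation; "ft_force": force on the tool from outside, world axes, zero at the start; "wrist_torque": the same for the moment, N m; "grip_width": finger opening in mm.
Only numpy, scipy, OpenCV 4.12 (cv2) and the standard library are available. Lean on these libraries where they do the work, as an engineer would, in place of code of your own. Each camera call takes 0.05 s, during which the arm holds its last target. There are 200 camera calls.

TASK

The stereo microscope lacks one eyepiece: pull the grey dust plug out of its empty tube and put the plug in the steel parts tray. Then take the eyepiece with the locating pin from the white stand, slide its barrel into that tube and, pressing lightly, turn it until the pin drops into the notch in the tube's rim and the eyepiece sits fully home. Let go of it, and leave the other eyepiece in the microscope, the lenses in the stand and the specimen pot as they are.

Things in the scene. Friction and masses are not known exactly. Their poses are not given: they have to be found in the camera images.
- tube_left: Microscope's eyepiece tube on its +y side, parallel to tube_right, axes 72 mm apart. Origin: centre of the mouth in the plane of the rim, 272 mm above the bench. z: tube axis out of the mouth, 40 deg from vertical, leaning to the user (robot) side; x: to the uphill side of the rim; y: towards the left tube. Mouth: black dioptre ring, outside 46 mm, bore 32 mm, with a notch (see tube_right).
- tube_right: The -y tube, same axes and ring. In each ring's rim one notch, 7.5 mm wide, 8 mm deep, is cut right through the wall. The ring was left turned anyhow: its notch lies anywhere within 60 deg either side of the tube's x axis (not reported; seen as a gap in the rim). The ring is stiff and does not turn below 1 N m.
- scope: White compact stereo microscope, fixed. Origin: centre of the base's underside; x from the user side to the column, z up. Base 250 x 180 x 32 mm. Tube mouths at x -88, y +36 (left) and -36 (right), z 272 mm. White prism housing up to 234 mm, column at x +95 mm up to 292 mm. About 305 mm tall with eyepieces.
- dust_plug: Grey plastic plug in the empty tube (left or right varies). Origin: centre of the underside of its flange, which rests on the rim; z along its axis, out of the tube. Flange 39 mm diameter, 4 mm thick; above it a round grip 28 mm diameter, top at 30 mm; below it a loose stem 29.6 mm diameter, 16 mm long. 20 g.
- eyepiece: The one to fit, upright in the stand. Origin: centre of the head's underside; z up its axis. Head 40 mm diameter, 30 mm tall, then eyecup 37 mm to 36 mm. Barrel below: 30 mm, 24 mm long, last 5 mm tapered to 24. Pin: steel lug under the head at +x, 5 mm wide and deep, out to 24 mm; rides on the rim 5 mm short of home until over the notch (3 deg play). Home: origins of eyepiece and tube meet. 85 g.
- fitted_eyepiece: Eyepiece already in the other tube, of the same size as the eyepiece but without a pin. Origin: centre of the underside of its head, z along its axis. Stays there.
- tall_eyepiece: Slender eyepiece in the stand, no pin: head 33 mm diameter, 54 mm tall. Origin at the underside of the head. Stays there.
- aux_lens: Flat steel auxiliary lens in the stand: head 48 mm diameter, 18 mm tall. Origin at the underside of the head. Stays there.
- stand: Fixed white plastic block 225 x 66 x 22 mm with three holes 33 mm wide, 12 mm deep, in a row along its x axis, 75 mm apart. Origin: centre of its underside. Lenses stand with the end of the barrel on the hole's floor, so the underside of a head is 34 mm above the bench.
- tray: Fixed open steel parts tray, 150 (x) x 120 (y) x 26 mm outside, walls and floor about 4 mm. Origin: centre of its underside.
- lamp: Fixed lamp: white box 80 x 90 x 78 mm, with a gooseneck arching to its -x side, up to 225 mm high and 130 mm out from the box's centre, its head pointing down. Origin: centre of its underside.
- pot: Clear specimen pot with a white cap, 58 mm diameter, 62 mm tall. Origin: centre of its underside. Stays there.
There are look-alikes about, which are no part of the job. What is shaped like the eyepiece but orange or turquoise is not meant. Leave any brown look-alike of the dust_plug alone.

How it is judged (in metres and radians):
On the way, in this order (a step that is already met when the one before it is completed fails the run):
1. the dust plug lies in the tray, let go (x of dust_plug in the frame of tray between -0.072 and 0.072 m and y of dust_plug in the frame of tray between -0.057 and 0.057 m and height (world z) of dust_plug below 0.045 m and contact force between dust_plug and the fingers below 0.05 N), for 0.2 s.
2. the pinned eyepiece is fully home in the tube, its pin in the notch (((distance between eyepiece and tube_left below 0.0035 m and z of eyepiece in the frame of tube_left below 0.0018 m and angle between the z axis of eyepiece and the z axis of tube_left, either way round below 0.06 rad) or (distance between eyepiece and tube_right below 0.0035 m and z of eyepiece in the frame of tube_right below 0.0018 m and angle between the z axis of eyepiece and the z axis of tube_right, either way round below 0.06 rad))), for 0.2 s.
At the end, for the whole second after the job is handed in: Pinned eyepiece in the tube the plug closed, pin in the notch, head within 1.8 mm of the rim and 3.4 deg of the axis, released, at rest; plug at rest in the tray; other eyepiece within 4 mm of home, lenses in the stand within 10 mm and pot within 20 mm of their starts (((distance between eyepiece and tube_left below 0.0035 m and z of eyepiece in the frame of tube_left below 0.0018 m and angle between the z axis of eyepiece and the z axis of tube_left, either way round below 0.06 rad and distance between fitted_eyepiece and tube_right below 0.004 m) or (distance between eyepiece and tube_right below 0.0035 m and z of eyepiece in the frame of tube_right below 0.0018 m and angle between the z axis of eyepiece and the z axis of tube_right, either way round below 0.06 rad and distance between fitted_eyepiece and tube_left below 0.004 m)) and linear speed of eyepiece below 0.02 m/s and x of dust_plug in the frame of tray between -0.072 and 0.072 m and y of dust_plug in the frame of tray between -0.057 and 0.057 m and height (world z) of dust_plug below 0.045 m and linear speed of dust_plug below 0.05 m/s and distance of each of tall_eyepiece, aux_lens from where it was at the start of the episode below 0.01 m and distance of pot from where it was at the start of the episode below 0.02 m); the robot touches nothing.
It fails at once if the eyepiece is pressed or knocked hard against the microscope: contact forces on it adding up to over 80 N (contact force between eyepiece and scope above 80 N).
It fails at once if the eyepiece already fitted is pulled out or knocked by more than 12 mm (distance of fitted_eyepiece from where it was at the start of the episode above 0.012 m).
It fails at once if a lens in the stand is lifted or tipped out (distance of any of tall_eyepiece, aux_lens from where it was at the start of the episode above 0.025 m).
It fails at once if the specimen pot is knocked over (angle between pot's own z axis and vertical above 0.5 rad).
It also fails if it takes over 72 s, if anything falls off the work surface, if the arm or the gripper's body presses on something with over 40 N, if the wrist force passes 120 N, or if a joint passes its speed limit or range.

## Working session

There is one attempt and no reset: what is moved stays moved. The work goes in short steps, Python scripts to look and compute and a tool call to move; the robot and the scene stay as the last step left them, time stands still between calls to the robot, and variables do not carry over. Pictures are saved under pics/ and viewed, about 8 in all and at most 12, crops included, and the job is handed in when it is done.

Besides the shell and the picture viewer there is one more tool, called after "Request:" as name([rows], argument=value, ...), one row to a line, values as JSON. play_rows: Moves the arm, as the interface text tells. Its arguments: {"type":"object","properties":{"moves":{"type":"array"}},"required":["moves"]}

```bash
mkdir -p pics; ls; python3 - <<'E'
from bench import manip, cams
import cv2
o=manip.get_obs(); print(o)
for n in ("side","top"):
    c=cams.read_camera(n); print(n,{k:v for k,v in c.items() if k!="image"})
    cv2.imwrite(f"pics/{n}0.png",cv2.resize(c["image"][:,:,::-1],None,fx=1.5,fy=1.5,interpolation=cv2.INTER_CUBIC))
    cv2.imwrite(f"pics/raw_{n}0.png",c["image"][:,:,::-1])
E
```

```text
pics
{'t': 0.0, 'joint_pos': array([ 1.37917483,  0.50184552, -0.42677978,  1.55144441,  0.22080273,
        1.13831989, -0.21030734]), 'dq': array([-7.76029318e-04, -1.97216321e-03,  1.45166241e-04,  9.86055013e-05,
        5.97924002e-04, -1.55450206e-03, -5.99357657e-04]), 'joint_efforts': array([-7.29842377e-04, -5.66590762e+01, -5.81623390e+00, -2.79113120e+01,
       -6.86062267e-02,  3.07074899e-02,  1.63822006e-04]), 'eef_pos': array([ 285.20306288, -583.34352171,  244.68111019]), 'ee_rot': array([-3.13963282e+00, -5.42588922e-05,  4.54858979e-01]), 'ft_force': array([ 0.08943972,  0.30630882, -1.11758677]), 'wrist_torque': array([-0.00671171, -0.04323839, -0.01894406]), 'grip_width': 91.71376466164216}
side {'fx': 362.6760024755261, 'fy': 362.6760024755261, 'cx': 257.7050652158377, 'cy': 190.2971732521155, 'xyz': array([210.60981703, 648.26011801, 614.31177835]), 'attitude': array([ 0.98934194,  0.00520711, -2.72913477])}
top {'fx': 461.9474988751066, 'fy': 461.9474988751066, 'cx': 256.76498135250984, 'cy': 186.13552062291956, 'xyz': array([ 268.27437352,   18.56675598, 1209.65233502]), 'attitude': array([ 0.20893612,  0.00420884, -1.65026779])}
```

View pics/side0.png

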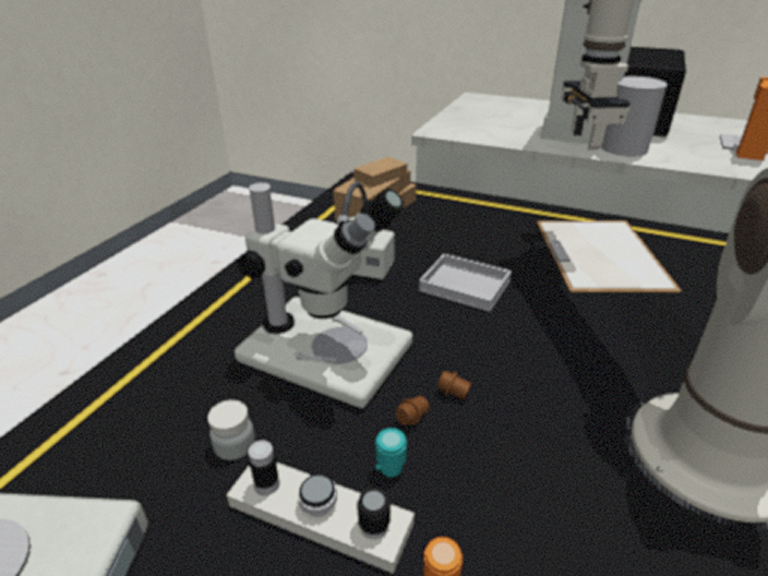

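View pics/top0.png

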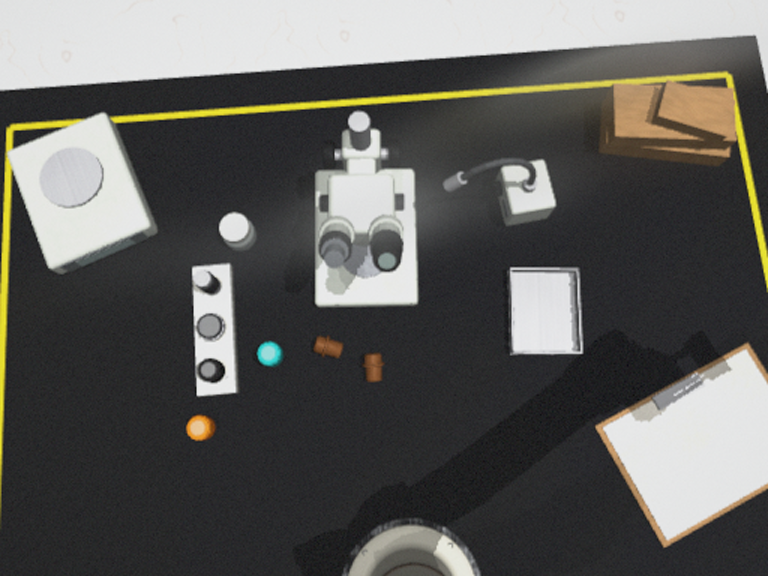

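```bash
cat > h.py <<'E'
import numpy as np, cv2
from scipy.spatial.transform import Rotation as R
from bench import manip, cams
def cam(n):
    c=cams.read_camera(n); c["R"]=R.from_euler("xyz",c["attitude"]).as_matrix(); return c
def proj(c,P):
    p=(np.atleast_2d(P)-c["xyz"])@c["R"]
    return np.c_[c["cx"]+c["fx"]*p[:,0]/-p[:,2], c["cy"]-c["fy"]*p[:,1]/-p[:,2]]
def ray(c,uv):
    u,v=uv; return c["R"]@np.array([(u-c["cx"])/c["fx"],-(v-c["cy"])/c["fy"],-1])
def onplane(c,uv,z):
    d=ray(c,uv); return c["xyz"]+d*(z-c["xyz"][2])/d[2]
def tri(c1,uv1,c2,uv2):
    A=[];b=[]
    for c,uv in((c1,uv1),(c2,uv2)):
        d=ray(c,uv);d/=np.linalg.norm(d);M=np.eye(3)-np.outer(d,d);A.append(M);b.append(M@c["xyz"])
    x=np.linalg.lstsq(np.vstack(A),np.hstack(b),rcond=None)[0]; 
    return x,[np.linalg.norm(A[i]@x-b[i]) for i in(0,1)]
def crop(c,u,v,w,h,s):
    # crop centred u,v ; w,h raw px ; scale s
    return cv2.resize(c["image"][int(v-h/2):int(v+h/2),int(u-w/2):int(u+w/2),::-1],None,fx=s,fy=s,interpolation=cv2.INTER_CUBIC)
E
python3 - <<'E'
from h import *
from bench import manip
print([x for x in dir(manip) if x[0]!='_'],[x for x in dir(cams) if x[0]!='_'])
t=cam("top");s=cam("side")
for z,n,uv in [(32,"base corners",(316,305)),(32,"",(417,303)),(32,"",(415,170)),(22,"stand",(193,266)),(22,"",(231,264)),(22,"",(237,392)),(22,"",(197,395)),(26,"tray",(510,268)),(26,"",(579,268)),(26,"",(582,353)),(26,"",(511,354)),(64,"eyepiece",(210,370))]:
    print(n,onplane(t,(uv[0]/1.5,uv[1]/1.5),z).round())
m=np.vstack([np.hstack([crop(t,240,165,100,75,4),crop(t,142,235,100,75,4)]),np.hstack([crop(s,240,155,100,75,4),crop(s,230,335,100,75,4)])])
cv2.imwrite("pics/m1.png",m)
E
```

```text
['MotionError', 'finish_job', 'get_obs'] ['read_camera']
base corners [482. 126.  32.]
 [471. -48.  32.]
 [713. -66.  32.]
stand [571. 339.  22.]
 [569. 272.  22.]
 [345. 269.  22.]
 [345. 337.  22.]
tray [ 521. -216.   26.]
 [ 512. -336.   26.]
 [ 364. -321.   26.]
 [ 372. -200.   26.]
eyepiece [382. 304.  64.]
```

View pics/m1.png

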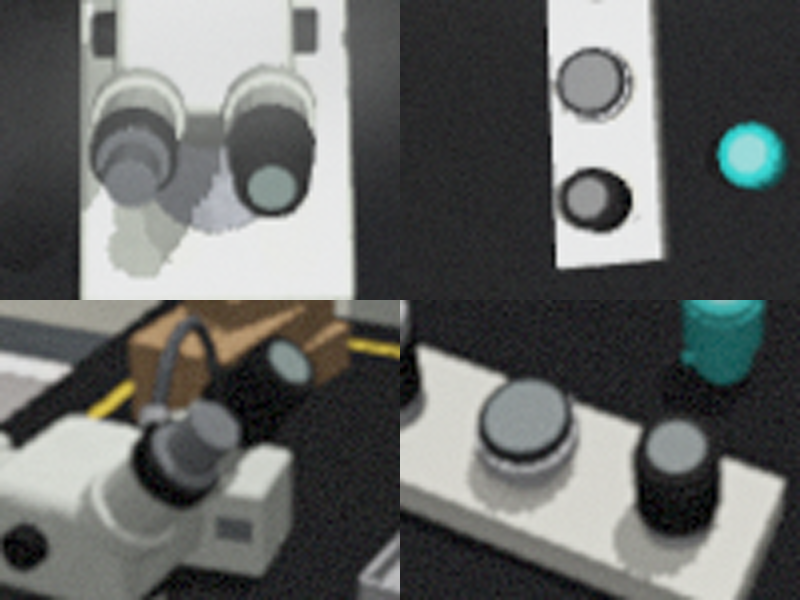

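```bash
python3 - <<'E'
from h import *
t=cam("top");s=cam("side")
f=lambda o,p:((p[0]+.5)/4-.5+o[0],(p[1]+.5)/4-.5+o[1])
for n,a,b,z in [("plug top",f((190,127),(131,181)),f((190,117),(216,126)),295),("fitted top",f((190,127),(271,188)),f((190,117),(289,61)),299.6),("eyep top",f((92,197),(186,199)),f((180,297),(277,147)),70),("aux top",f((92,197),(190,80)),f((180,297),(127,112)),52)]:
    x,e=tri(t,a,s,b); print(n,x.round(1),np.round(e,1),"planes",onplane(t,a,z).round(1),onplane(s,b,z).round(1))
E
```

```text
plug top [495.8  74.  293.1] [1.8 1.8] planes [497.1  74.5 295. ] [492.1  77.6 295. ]
fitted top [485.8   3.6 300. ] [0.8 0.8] planes [486.7   3.8 299.6] [485.3   2.9 299.6]
eyep top [380.9 305.8  72.4] [1. 1.] planes [382.1 306.7  70. ] [380.7 304.2  70. ]
aux top [456.5 305.5  54.9] [1.7 1.7] planes [458.7 306.8  52. ] [456.1 303.4  52. ]
```

```bash
python3 - <<'E'
from h import *
t=cam("top");s=cam("side")
g=cv2.cvtColor(t["image"],cv2.COLOR_RGB2GRAY).astype(float)
# user edge of base: per column find bright->dark transition, rows 190-215 ; side edges per row
def sub(line,lo):
    d=np.diff(line); i=np.argmax(abs(d)); w=abs(d[max(0,i-1):i+2]); return lo+max(0,i-1)+(w*np.arange(len(w))).sum()/w.sum()+.5
P={}
P["user"]=np.array([onplane(t,(c,sub(g[192:212,c],192)),32) for c in range(216,274,2)])
P["left"]=np.array([onplane(t,(sub(g[r,203:218],203),r),32) for r in range(175,198)])
P["right"]=np.array([onplane(t,(sub(g[r,268:288],268),r),32) for r in range(130,198)])
for k,p in P.items():
    i=1 if k=="user" else 0
    for _ in range(3):
        a=np.polyfit(p[:,i],p[:,1-i],1); r=abs(np.polyval(a,p[:,i])-p[:,1-i]); p=p[r<max(1.5,np.median(r)*2)]
    print(k,np.degrees(np.arctan(a[0])),p[:,:2].mean(0),len(p),r.mean())
E
```

```text
user 3.2829039449252715 [475.40737481  38.30667709] 28 0.37231425894868914
left -3.4186109542625682 [527.84042897 125.91182658] 23 0.054043041773419495
right -3.4482643078092248 [557.78727814 -53.63548695] 51 0.1970606724212559
```

```bash
python3 - <<'E'
from h import *
out=[]
for n in("top","side"):
    fr=[cam(n) for _ in range(6)]; c=fr[0]; im=np.mean([f["image"] for f in fr],0); np.save(f"pics/avg_{n}.npy",im)
    uv=proj(c,[381,305.5,45])[0]; u0,v0=int(uv[0])-16,int(uv[1])-18
    k=np.clip(im[v0:v0+37,u0:u0+33,::-1]*1.6+10,0,255).astype(np.uint8)
    k=cv2.resize(k,None,fx=12,fy=12,interpolation=cv2.INTER_CUBIC)
    for a in range(0,360,30):
        r=np.radians(a); p=proj(c,[381+25*np.cos(r),305.5+25*np.sin(r),31.5])[0]
        q=tuple(int(x) for x in ((p-[u0,v0]+.5)*12)); cv2.circle(k,q,2,(0,0,255),-1)
        cv2.putText(k,str(a),(q[0]+3,q[1]),0,.35,(0,0,255))
    out.append(k)
cv2.imwrite("pics/pin.png",np.hstack(out))
E
```

```text
(no output)
```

View pics/pin.png

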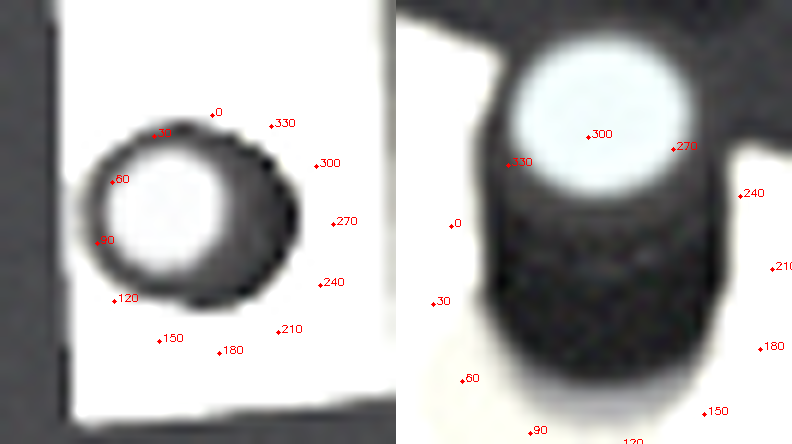

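```bash
python3 - <<'E'
from h import *
out=[]
for n in("top","side"):
    c=cam(n); im=np.load(f"pics/avg_{n}.npy")
    uv=proj(c,[382,305.5,45])[0]; u0,v0=int(uv[0])-16,int(uv[1])-18
    k=im[v0:v0+37,u0:u0+33].mean(2); print(n,u0,v0,np.percentile(k,[5,50,80,95]))
    hi=np.percentile(k,97); k=np.clip((k-hi*.55)/(hi*.45)*255,0,255).astype(np.uint8)
    out.append(cv2.resize(k,None,fx=12,fy=12,interpolation=cv2.INTER_CUBIC))
cv2.imwrite("pics/pin2.png",np.hstack(out))
E
```

```text
top 125 229 [ 39.33333333 179.11111111 232.22222222 232.5       ]
side 232 324 [ 14.72222222 105.83333333 204.16666667 212.5       ]
```

View pics/pin2.png

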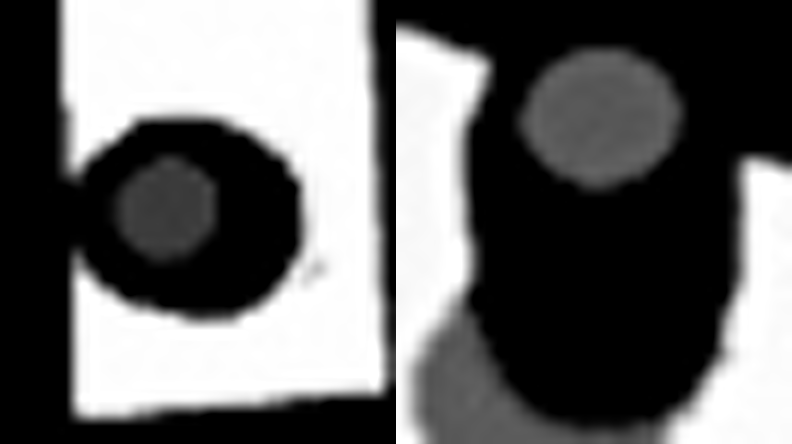

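```bash
cat >> h.py <<'E'
PSI=np.radians(-3.4); M=np.array([514.5,73.5,272.0])
Z=R.from_euler("z",PSI).apply([-np.sin(np.radians(40)),0,np.cos(np.radians(40))])
X=R.from_euler("z",PSI).apply([np.cos(np.radians(40)),0,np.sin(np.radians(40))]); Y=np.cross(Z,X); RT=np.c_[X,Y,Z]
def Rtube(phi):
    p=np.radians(phi); x=np.cos(p)*X+np.sin(p)*Y; return np.c_[x,np.cross(-Z,x),-Z]
def Rdown(th): return R.from_euler("xyz",[np.pi,0,np.radians(th)]).as_matrix()
def state(): 
    o=manip.get_obs(); return o["eef_pos"],R.from_euler("xyz",o["ee_rot"]).as_matrix(),o
def plan(p1,R1,N=None,p0=None,R0=None,v=40,w=.13):
    if p0 is None: p0,R0,_=state()
    W=R.from_matrix(R0.T@R1).as_rotvec(); P=R0.T@(np.asarray(p1)-p0)
    if N is None: N=int(max(1,np.ceil(np.linalg.norm(W)/w),np.ceil(np.linalg.norm(P)/v)))
    r=R.from_rotvec(W/N); S=np.zeros((3,3)); A=np.eye(3)
    for k in range(N): S+=A; A=A@r.as_matrix()
    row=np.linalg.solve(S,P)
    print("N",N,"row",np.r_[row/1000,W/N].round(4).tolist()); return N
E
python3 - <<'E'
from h import *
plan(M+110*Z,Rtube(90),v=35)
t=cam("top")
print("stand ends etc ok; tray centre", np.mean([onplane(t,(u/1.5,v/1.5),26) for u,v in[(510,268),(579,268),(582,353),(511,354)]],0))
E
```

```text
N 20 row [0.0337, -0.0116, -0.0077, -0.0315, 0.0184, -0.0506]
stand ends etc ok; tray centre [ 442.03072993 -268.22563108   26.        ]
```

Request:
play_rows([
  [0.0337,-0.0116,-0.0077,-0.0315,0.0184,-0.0506,0.056],
  [0.0337,-0.0116,-0.0077,-0.0315,0.0184,-0.0506,0.056],
  [0.0337,-0.0116,-0.0077,-0.0315,0.0184,-0.0506,0.056],
  [0.0337,-0.0116,-0.0077,-0.0315,0.0184,-0.0506,0.056],
  [0.0337,-0.0116,-0.0077,-0.0315,0.0184,-0.0506,0.056],
  [0.0337,-0.0116,-0.0077,-0.0315,0.0184,-0.0506,0.056],
  [0.0337,-0.0116,-0.0077,-0.0315,0.0184,-0.0506,0.056],
  [0.0337,-0.0116,-0.0077,-0.0315,0.0184,-0.0506,0.056],
  [0.0337,-0.0116,-0.0077,-0.0315,0.0184,-0.0506,0.056],
  [0.0337,-0.0116,-0.0077,-0.0315,0.0184,-0.0506,0.056],
])

```text
t: 2.15
eef_pos: [460.8, -277.6, 323.9]
ee_rot: [2.791, -0.095, 0.986]
ft_force: [0.9, 0.6, 0.5]
grip_width: 56.2
```

Request:
play_rows([
  [0.0337,-0.0116,-0.0077,-0.0315,0.0184,-0.0506,0.056],
  [0.0337,-0.0116,-0.0077,-0.0315,0.0184,-0.0506,0.056],
  [0.0337,-0.0116,-0.0077,-0.0315,0.0184,-0.0506,0.056],
  [0.0337,-0.0116,-0.0077,-0.0315,0.0184,-0.0506,0.056],
  [0.0337,-0.0116,-0.0077,-0.0315,0.0184,-0.0506,0.056],
  [0.0337,-0.0116,-0.0077,-0.0315,0.0184,-0.0506,0.056],
  [0.0337,-0.0116,-0.0077,-0.0315,0.0184,-0.0506,0.056],
  [0.0337,-0.0116,-0.0077,-0.0315,0.0184,-0.0506,0.056],
  [0.0337,-0.0116,-0.0077,-0.0315,0.0184,-0.0506,0.056],
  [0.0337,-0.0116,-0.0077,-0.0315,0.0184,-0.0506,0.056],
])

```text
t: 3.15
eef_pos: [467.9, -25.6, 354.4]
ee_rot: [2.551, -0.03, 1.353]
ft_force: [0.3, 0.1, -0.5]
grip_width: 55.9
```

```bash
python3 - <<'E'
from h import *
p,r,o=state(); print(o["t"],o["joint_pos"].round(3),p.round(1),RT.T@(p-M),np.degrees(R.from_matrix(r.T@Rtube(90)).as_rotvec()).round(1),o["ft_force"],o["grip_width"])
plan(M+110*Z,Rtube(90),N=5)
plan(M+26*Z,Rtube(90),N=6)
E
```

```text
3.15 [ 0.174 -0.307 -0.233  2.284  0.116  0.584 -0.374] [467.9 -25.6 354.4] [  21.85591627 -101.6761549    89.26306982] [-6.   4.1 -8.3] [ 0.29032343  0.10888617 -0.50716077] 55.883453466553284
N 5 row [0.0197, -0.0064, -0.0047, -0.021, 0.0142, -0.029]
N 6 row [0.017, -0.0044, 0.0101, -0.0175, 0.0118, -0.0242]
```

```bash
python3 - <<'E'
from h import *
plan(M+70*Z,Rtube(90),N=7)
E
```

```text
N 7 row [0.0143, -0.0042, 0.0024, -0.015, 0.0101, -0.0207]
```

Request:
play_rows([
  [0.0143,-0.0042,0.0024,-0.015,0.0101,-0.0207,0.056],
  [0.0143,-0.0042,0.0024,-0.015,0.0101,-0.0207,0.056],
  [0.0143,-0.0042,0.0024,-0.015,0.0101,-0.0207,0.056],
  [0.0143,-0.0042,0.0024,-0.015,0.0101,-0.0207,0.056],
  [0.0143,-0.0042,0.0024,-0.015,0.0101,-0.0207,0.056],
  [0.0143,-0.0042,0.0024,-0.015,0.0101,-0.0207,0.056],
  [0.0143,-0.0042,0.0024,-0.015,0.0101,-0.0207,0.056],
  [0,0,0,0,0,0,0.056],
])

```text
t: 3.95
eef_pos: [468.8, 77.0, 324.5]
ee_rot: [2.445, 0.001, 1.514]
ft_force: [-0.4, -1.5, -0.2]
grip_width: 55.9
```

```bash
cat >> h.py <<'E'
def rep(phi):
    p,r,o=state(); print("t",o["t"],"q",o["joint_pos"].round(2),"tube",(RT.T@(p-M)).round(1),"roterr(tool)deg",np.degrees(R.from_matrix(r.T@Rtube(phi)).as_rotvec()).round(1),"F",o["ft_force"].round(1),"Ftube",(RT.T@o["ft_force"]).round(1),"T",o["wrist_torque"].round(2),"g",round(o["grip_width"],1))
E
python3 - <<'E'
from h import *
rep(90)
plan(M+26*Z,Rtube(90),N=5)
E
```

```text
t 3.95 q [ 0.16 -0.3  -0.5   2.38  0.33  0.4  -0.68] tube [-1.4  0.8 69.7] roterr(tool)deg [-0.1 -0.1  0.2] F [-0.4 -1.5 -0.2] Ftube [-0.4 -1.5  0. ] T [ 0.01  0.71 -0.03] g 55.9
N 5 row [-0.0002, 0.0003, 0.0087, -0.0003, -0.0002, 0.0006]
```

Request:
play_rows([
  [0,0.0003,0.011,0,0,0,0.056],
  [0,0.0003,0.011,0,0,0,0.056],
  [0,0.0003,0.011,0,0,0,0.056],
  [0,0.0003,0.01,0,0,0,0.056],
  [0,0,0,0,0,0,0.056],
])

```text
t: 4.45
eef_pos: [498.1, 73.0, 292.3]
ee_rot: [2.446, 0.0, 1.509]
ft_force: [0.1, 0.1, 0.0]
grip_width: 56.0
```

```bash
python3 - <<'E'
from h import *
rep(90)
t=cam("top");s=cam("side")
cv2.imwrite("pics/m2.png",np.hstack([crop(t,230,170,80,100,5),crop(s,240,145,80,100,5)]))
E
```

```text
t 4.45 q [ 0.34 -0.18 -0.65  2.38  0.53  0.3  -0.87] tube [ 0.5 -1.5 26. ] roterr(tool)deg [-0.2  0.1 -0.1] F [0.1 0.1 0. ] Ftube [ 0.1  0.1 -0. ] T [ 0.02  0.75 -0.07] g 56.0
```

View pics/m2.png

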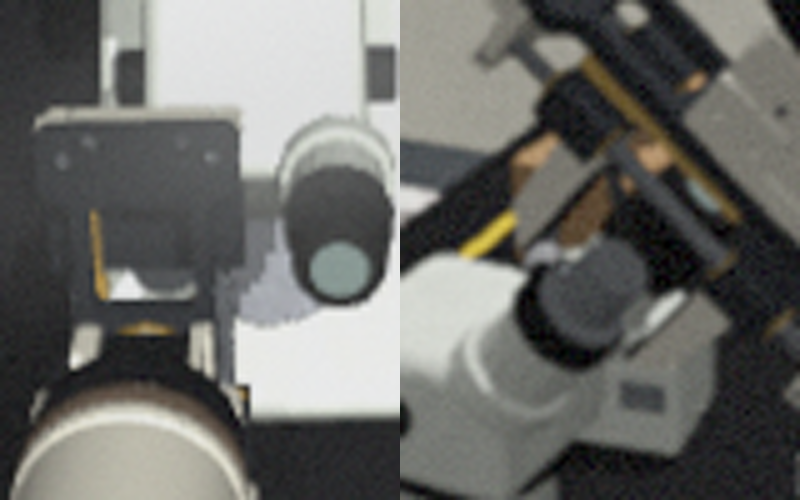

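Request:
play_rows([
  [0,0,0,0,0,0,0.0],
  [0,0,0,0,0,0,0.0],
  [0,0,0,0,0,0,0.0],
  [0,0,0,0,0,0,0.0],
  [0,0,0,0,0,0,0.0],
])

```text
t: 5.05
eef_pos: [497.9, 74.2, 293.0]
ee_rot: [2.444, 0.0, 1.512]
ft_force: [-2.5, 0.1, 2.3]
grip_width: 27.3
```

```bash
python3 - <<'E'
from h import *
rep(90)
E
```

```text
t 5.05 q [ 0.33 -0.18 -0.65  2.38  0.53  0.3  -0.87] tube [ 0.8 -0.2 26.8] roterr(tool)deg [-0.1 -0.   0. ] F [-2.5  0.1  2.3] Ftube [-0.5 -0.1  3.4] T [ 0.06  0.73 -0.01] g 27.3
```

```bash
python3 - <<'E'
from h import *
p,r,o=state()
pa=p+41*Z; ra=Rtube(90); print("pull 41")
pb=np.array([480,60,420.]);rb=Rdown(80); plan(pb,rb,p0=pa,R0=ra,v=25)
pc=np.array([442,-268,200.]);rc=Rdown(48); plan(pc,rc,p0=pb,R0=rb,v=42)
E
```

```text
pull 41
N 6 row [-0.0023, 0.008, -0.0143, 0.1162, -0.0067, 0.0184]
N 10 row [-0.0318, 0.0102, 0.022, -0.0, -0.0, 0.0559]
```

Request:
play_rows([
  [0,0,-0.008,0,0,0,0.0],
  [0,0,-0.011,0,0,0,0.0],
  [0,0,-0.011,0,0,0,0.0],
  [0,0,-0.011,0,0,0,0.0],
  [0,0,0,0,0,0,0.0],
])

```text
t: 5.55
eef_pos: [471.6, 76.1, 325.3]
ee_rot: [2.443, -0.0, 1.512]
ft_force: [-0.0, -0.4, 1.2]
grip_width: 27.4
```

Request:
play_rows([
  [-0.0023,0.008,-0.0143,0.1162,-0.0067,0.0184,0],
  [-0.0023,0.008,-0.0143,0.1162,-0.0067,0.0184,0],
  [-0.0023,0.008,-0.0143,0.1162,-0.0067,0.0184,0],
  [-0.0023,0.008,-0.0143,0.1162,-0.0067,0.0184,0],
  [-0.0023,0.008,-0.0143,0.1162,-0.0067,0.0184,0],
  [-0.0023,0.008,-0.0143,0.1162,-0.0067,0.0184,0],
])

```text
t: 6.15
eef_pos: [480.7, 59.5, 420.9]
ee_rot: [-3.137, 0.0, 1.395]
ft_force: [0.4, -0.1, -1.1]
grip_width: 27.5
```

```bash
python3 - <<'E'
from h import *
p,r,o=state(); print(p.round(0),o["joint_pos"].round(2),o["grip_width"])
pc=np.array([442,-268,200.]);rc=Rdown(48); plan(pc,rc,v=42)
plan([442,-268,53],rc,p0=pc,R0=rc)
t=cam("top")
cv2.imwrite("pics/m3.png",crop(t,230,170,80,80,8))
for a in range(-90,91,30):
    q=M+np.cos(np.radians(a))*X*19.5+np.sin(np.radians(a))*Y*19.5; print(a,((proj(t,q)[0]-[190,130]+.5)*8).round())
E
```

```text
[481.  59. 421.] [ 0.03  0.05 -0.22  1.7   0.01  1.39 -0.36] 27.504069244504702
N 10 row [-0.0318, 0.0102, 0.0221, -0.0004, 0.0002, 0.0558]
N 4 row [0.0, -0.0, 0.0367, 0.0, 0.0, 0.0]
-90 [344. 294.]
-60 [332. 260.]
-30 [304. 236.]
0 [265. 227.]
30 [228. 237.]
60 [203. 263.]
90 [195. 297.]
```

View pics/m3.png

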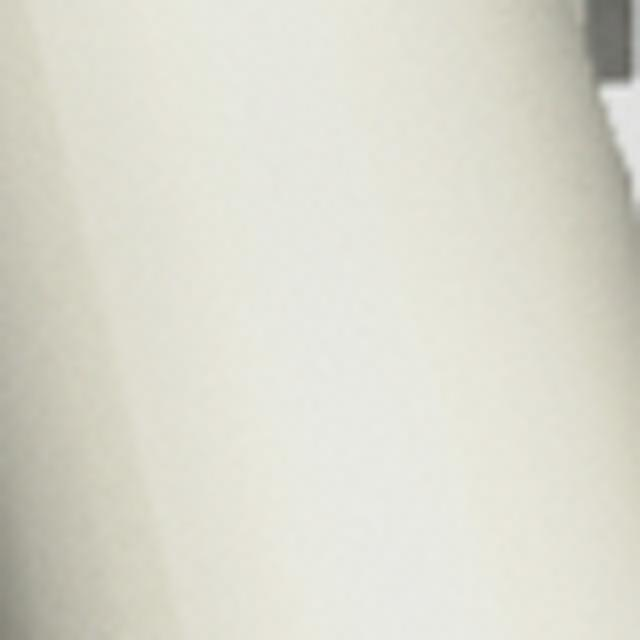

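Request:
play_rows([
  [-0.0318,0.0102,0.0221,0,0,0.0558,0],
  [-0.0318,0.0102,0.0221,0,0,0.0558,0],
  [-0.0318,0.0102,0.0221,0,0,0.0558,0],
  [-0.0318,0.0102,0.0221,0,0,0.0558,0],
  [-0.0318,0.0102,0.0221,0,0,0.0558,0],
  [-0.0318,0.0102,0.0221,0,0,0.0558,0],
  [-0.0318,0.0102,0.0221,0,0,0.0558,0],
  [-0.0318,0.0102,0.0221,0,0,0.0558,0],
  [-0.0318,0.0102,0.0221,0,0,0.0558,0],
  [-0.0318,0.0102,0.0221,0,0,0.0558,0],
])

```text
t: 7.2
eef_pos: [441.2, -269.3, 197.3]
ee_rot: [-3.141, 0.001, 0.836]
ft_force: [0.9, 0.3, -0.2]
grip_width: 27.1
```

Request:
play_rows([
  [0,0,0.037,0,0,0,0],
  [0,0,0.037,0,0,0,0],
  [0,0,0.037,0,0,0,0],
  [0,0,0.032,0,0,0,0],
  [0,0,0,0,0,0,0],
])

```text
t: 7.7
eef_pos: [437.8, -265.9, 51.4]
ee_rot: [-3.132, 0.003, 0.838]
ft_force: [-0.9, 0.7, -0.2]
grip_width: 27.4
```

```bash
python3 - <<'E'
from h import *
p,r,o=state(); print(p.round(1),o["joint_pos"].round(2),o["grip_width"],o["ft_force"])
t=cam("top")
cv2.imwrite("pics/m3.png",np.hstack([crop(t,230,170,80,80,8)]))
E
```

```text
[ 437.8 -265.9   51.4] [ 0.43  0.52  0.07  2.03 -0.06  0.6  -0.19] 27.380549566054107 [-0.85135002  0.72687809 -0.19403642]
```

View pics/m3.png

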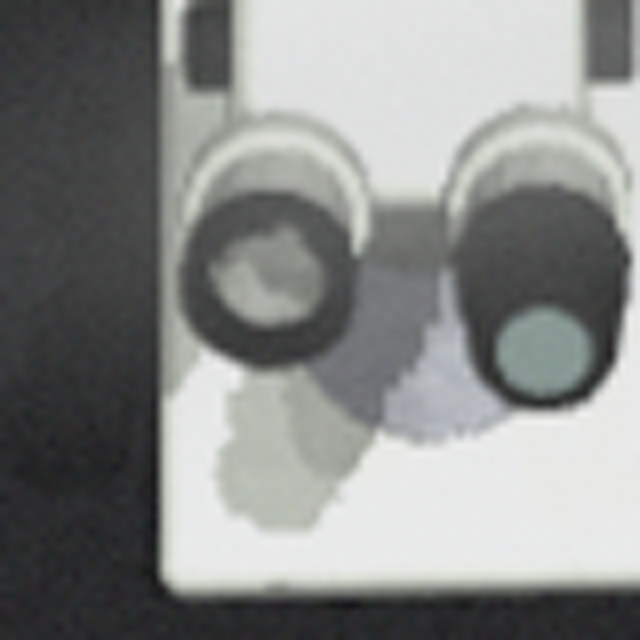

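Request:
play_rows([
  [0,0,0,0,0,0,0.056],
  [0,0,0,0,0,0,0.056],
  [0,0,0,0,0,0,0.056],
  [0,0,0,0,0,0,0.056],
  [0,0,-0.03,0,0,0,0.056],
  [0,0,-0.04,0,0,0,0.056],
  [0,0,-0.04,0,0,0,0.056],
])

```text
t: 8.45
eef_pos: [441.4, -267.6, 167.5]
ee_rot: [-3.14, 0.001, 0.838]
ft_force: [0.6, 0.8, -0.3]
grip_width: 56.0
```

```bash
python3 - <<'E'
from h import *
out=[]
M2=M+.8*X
for n in("top","side"):
    fr=[cam(n) for _ in range(6)]; c=fr[0]; im=np.mean([f["image"] for f in fr],0).mean(2)
    uv=proj(c,M2)[0]; u0,v0=int(uv[0])-16,int(uv[1])-17
    k=im[v0:v0+34,u0:u0+32]; lo=np.percentile(k,1)
    k=np.clip((k-lo)/(110-lo),0,1)**.7*255
    k=cv2.cvtColor(cv2.resize(k.astype(np.uint8),None,fx=12,fy=12,interpolation=cv2.INTER_CUBIC),cv2.COLOR_GRAY2BGR)
    for a in range(-90,91,30):
        q=M2+27*(np.cos(np.radians(a))*X+np.sin(np.radians(a))*Y)
        q=tuple(int(x) for x in ((proj(c,q)[0]-[u0,v0]+.5)*12)); cv2.circle(k,q,2,(0,0,255),-1); cv2.putText(k,str(a),(q[0]+3,q[1]),0,.35,(0,0,255))
    out.append(k)
t=cam("top"); out.append(cv2.resize(crop(t,*proj(t,[440,-268,20])[0],60,60,4),(204*2,408))[:, 80:])
uv=proj(t,[440,-268,20])[0];cv2.imwrite("pics/n1.png",np.hstack(out[:2]))
np.save("pics/top_now.npy",t["image"])
k=t["image"][int(uv[1])-30:int(uv[1])+30,int(uv[0])-30:int(uv[0])+30]; cv2.imwrite("pics/tray.png",cv2.resize(k[:,:,::-1],None,fx=5,fy=5))
print(state()[0])
E
```

```text
[ 441.41247306 -267.65919745  165.32667909]
```

View pics/n1.png

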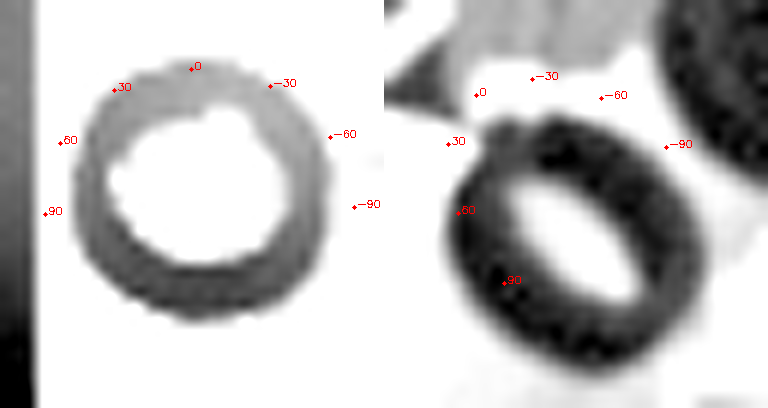

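```bash
python3 - <<'E'
from h import *
a=np.array([425,20,400.]); ra=Rdown(55)
plan(a,ra,v=42)
b=np.array([382,305.5,140]);rb=Rdown(45)
plan(b,rb,p0=a,R0=ra,v=42)
E
```

```text
N 9 row [0.0237, -0.0215, -0.0261, -0.0003, 0.0001, -0.0135]
N 10 row [0.0193, -0.0215, 0.026, 0.0, -0.0, 0.0175]
```

Request:
play_rows([
  [0.0237,-0.0215,-0.0261,0,0,-0.0135,0.056],
  [0.0237,-0.0215,-0.0261,0,0,-0.0135,0.056],
  [0.0237,-0.0215,-0.0261,0,0,-0.0135,0.056],
  [0.0237,-0.0215,-0.0261,0,0,-0.0135,0.056],
  [0.0237,-0.0215,-0.0261,0,0,-0.0135,0.056],
  [0.0237,-0.0215,-0.0261,0,0,-0.0135,0.056],
  [0.0237,-0.0215,-0.0261,0,0,-0.0135,0.056],
  [0.0237,-0.0215,-0.0261,0,0,-0.0135,0.056],
  [0.0237,-0.0215,-0.0261,0,0,-0.0135,0.056],
])

```text
t: 10.0
eef_pos: [424.8, 20.7, 401.9]
ee_rot: [-3.141, 0.001, 0.96]
ft_force: [0.9, -0.7, -0.1]
grip_width: 55.8
```

Request:
play_rows([
  [0.0193,-0.0215,0.026,0,0,0.0175,0.056],
  [0.0193,-0.0215,0.026,0,0,0.0175,0.056],
  [0.0193,-0.0215,0.026,0,0,0.0175,0.056],
  [0.0193,-0.0215,0.026,0,0,0.0175,0.056],
  [0.0193,-0.0215,0.026,0,0,0.0175,0.056],
  [0.0193,-0.0215,0.026,0,0,0.0175,0.056],
  [0.0193,-0.0215,0.026,0,0,0.0175,0.056],
  [0.0193,-0.0215,0.026,0,0,0.0175,0.056],
  [0.0193,-0.0215,0.026,0,0,0.0175,0.056],
  [0.0193,-0.0215,0.026,0,0,0.0175,0.056],
])

```text
t: 11.0
eef_pos: [381.8, 305.8, 139.8]
ee_rot: [-3.141, 0.001, 0.784]
ft_force: [0.5, -0.4, -0.0]
grip_width: 56.4
```

```bash
python3 - <<'E'
from h import *
p,r,o=state(); print(o["t"],p.round(1),o["ee_rot"],o["joint_pos"].round(2))
plan([382,305.5,56.5],Rdown(45),N=3)
E
```

```text
11.0 [381.8 305.8 139.8] [-3.14050613e+00  7.92342857e-04  7.83584069e-01] [-0.38  0.36 -0.41  2.04  0.2   0.78 -1.7 ]
N 3 row [-0.0, 0.0001, 0.0278, -0.0004, 0.0003, -0.0006]
```

Request:
play_rows([
  [0,0,0.03,0,0,0,0.056],
  [0,0,0.028,0,0,0,0.056],
  [0,0,0.018,0,0,0,0.056],
  [0,0,0.007,0,0,0,0.056],
  [0,0,0,0,0,0,0.056],
  [0,0,0,0,0,0,0.056],
])

```text
t: 11.6
eef_pos: [382.4, 305.2, 58.7]
ee_rot: [-3.141, -0.0, 0.785]
ft_force: [0.8, 0.2, 0.7]
grip_width: 55.8
```

Request:
play_rows([
  [0,0,0,0,0,0,0.0],
  [0,0,0,0,0,0,0.0],
  [0,0,0,0,0,0,0.0],
  [0,0,0,0,0,0,0.0],
  [0,0,0,0,0,0,0.0],
])

```text
t: 12.1
eef_pos: [382.7, 305.2, 58.9]
ee_rot: [-3.141, -0.001, 0.784]
ft_force: [0.6, -1.1, 7.4]
grip_width: 39.7
```

Request:
play_rows([
  [0,0,-0.008,0,0,0,0.0],
  [0,0,-0.02,0,0,0,0.0],
  [0,0,-0.04,0,0,0,0.0],
  [0,0,-0.045,0,0,0,0.0],
  [0,0,-0.045,0,0,0,0.0],
  [0,0,-0.045,0,0,0,0.0],
  [0,0,-0.045,0,0,0,0.0],
  [0,0,-0.045,0,0,0,0.0],
  [0,0,0,0,0,0,0.0],
])

```text
t: 13.0
eef_pos: [384.2, 307.2, 357.9]
ee_rot: [3.14, -0.011, 0.785]
ft_force: [-0.1, 0.7, -1.3]
grip_width: 39.4
```

```bash
python3 - <<'E'
from h import *
p,r,o=state(); print(o["t"],p.round(1),o["ee_rot"].round(3),o["joint_pos"].round(2),o["grip_width"],o["ft_force"])
E
```

```text
13.0 [384.2 307.2 357.9] [ 3.14  -0.011  0.785] [-0.3   0.1  -0.46  1.8   0.05  1.24 -1.56] 39.44824750933688 [-0.08538266  0.67500316 -1.26896118]
```

```bash
cat >> h.py <<'E'
M2=M+.8*X
E
python3 - <<'E'
from h import *
p,r,o=state()
pt=M2+63*Z; Rt=Rtube(144)
print(RT.T@(p-M2), np.degrees(np.linalg.norm(R.from_matrix(r.T@Rt).as_rotvec())))
N=plan(pt,Rt,N=18)
E
```

```text
[-55.84261309 225.53015603 158.29090361] 101.73455883985515
N 18 row [-0.0138, 0.0047, 0.0065, -0.0427, -0.0051, -0.0888]
```

Request:
play_rows([
  [-0.0138,0.0047,0.0065,-0.0427,-0.0051,-0.0888,0],
  [-0.0138,0.0047,0.0065,-0.0427,-0.0051,-0.0888,0],
  [-0.0138,0.0047,0.0065,-0.0427,-0.0051,-0.0888,0],
  [-0.0138,0.0047,0.0065,-0.0427,-0.0051,-0.0888,0],
  [-0.0138,0.0047,0.0065,-0.0427,-0.0051,-0.0888,0],
  [-0.0138,0.0047,0.0065,-0.0427,-0.0051,-0.0888,0],
  [-0.0138,0.0047,0.0065,-0.0427,-0.0051,-0.0888,0],
  [-0.0138,0.0047,0.0065,-0.0427,-0.0051,-0.0888,0],
  [-0.0138,0.0047,0.0065,-0.0427,-0.0051,-0.0888,0],
])

```text
t: 13.9
eef_pos: [374.9, 171.9, 306.9]
ee_rot: [2.813, 0.187, 1.567]
ft_force: [-0.8, -0.2, -1.1]
grip_width: 39.4
```

```bash
python3 - <<'E'
from h import *
rep(144); plan(M2+65*Z,Rtube(144),N=10)
E
```

```text
t 13.9 q [-0.3  -0.13 -0.46  2.17  0.36  0.99 -0.91] tube [-88.8  90.  120.1] roterr(tool)deg [-22.7  -2.6 -45.2] F [-0.8 -0.2 -1.1] Ftube [-1.3 -0.3 -0.3] T [0.22 0.36 0.01] g 39.4
N 10 row [-0.0125, 0.0048, 0.0051, -0.0396, -0.0045, -0.0789]
```

Request:
play_rows([
  [-0.0125,0.0048,0.0051,-0.0396,-0.0045,-0.0789,0],
  [-0.0125,0.0048,0.0051,-0.0396,-0.0045,-0.0789,0],
  [-0.0125,0.0048,0.0051,-0.0396,-0.0045,-0.0789,0],
  [-0.0125,0.0048,0.0051,-0.0396,-0.0045,-0.0789,0],
  [-0.0125,0.0048,0.0051,-0.0396,-0.0045,-0.0789,0],
  [-0.0125,0.0048,0.0051,-0.0396,-0.0045,-0.0789,0],
  [-0.0125,0.0048,0.0051,-0.0396,-0.0045,-0.0789,0],
  [-0.0125,0.0048,0.0051,-0.0396,-0.0045,-0.0789,0],
  [-0.0125,0.0048,0.0051,-0.0396,-0.0045,-0.0789,0],
  [-0.0125,0.0048,0.0051,-0.0396,-0.0045,-0.0789,0],
])

```text
t: 14.9
eef_pos: [473.5, 75.7, 322.4]
ee_rot: [2.683, 0.547, 2.322]
ft_force: [0.2, 0.0, -1.1]
grip_width: 39.0
```

Request:
play_rows([
  [0,0,0,0,0,0,0.0],
])

```text
t: 15.0
eef_pos: [473.7, 74.7, 322.4]
ee_rot: [2.682, 0.545, 2.316]
ft_force: [-0.2, -0.5, -1.1]
grip_width: 39.7
```

```bash
python3 - <<'E'
from h import *
rep(144); plan(M2+62*Z,Rtube(144),N=3)
fr=[cam("side") for _ in range(4)]; c=fr[0]; im=np.mean([f["image"] for f in fr],0)
u0,v0=(proj(c,M2)[0]-[25,40]).astype(int)
k=np.clip(im[v0:v0+60,u0:u0+60,::-1]*1.5,0,255).astype(np.uint8)
cv2.imwrite("pics/ins.png",cv2.resize(k,None,fx=10,fy=10,interpolation=cv2.INTER_CUBIC))
print(u0,v0)
p,r,o=state(); H=p+25*r[:,2]  # head underside centre
for a in (-60,-40,-20,0,20): 
    for nm,C in(("head",H-2.5*Z),("rim",M2)):
        print(nm,a,((proj(c,C+24*(np.cos(np.radians(a))*X+np.sin(np.radians(a))*Y))[0]-[u0,v0]+.5)*10).round())
E
```

```text
t 15.0 q [-0.28 -0.26 -0.13  2.39  0.64  0.46 -0.04] tube [ 1.1 -1.2 64.8] roterr(tool)deg [-0.1  0.1 -0.3] F [-0.2 -0.5 -1.1] Ftube [-0.9 -0.5 -0.7] T [0.15 0.78 0.03] g 39.7
N 3 row [0.0003, 0.0003, 0.0009, -0.0009, 0.0004, -0.002]
209 115
head -60 [366. 215.]
rim -60 [270. 323.]
head -40 [331. 202.]
rim -40 [235. 310.]
head -20 [298. 200.]
rim -20 [203. 310.]
head 0 [272. 210.]
rim 0 [177. 321.]
head 20 [256. 232.]
rim 20 [161. 343.]
```

View pics/ins.png

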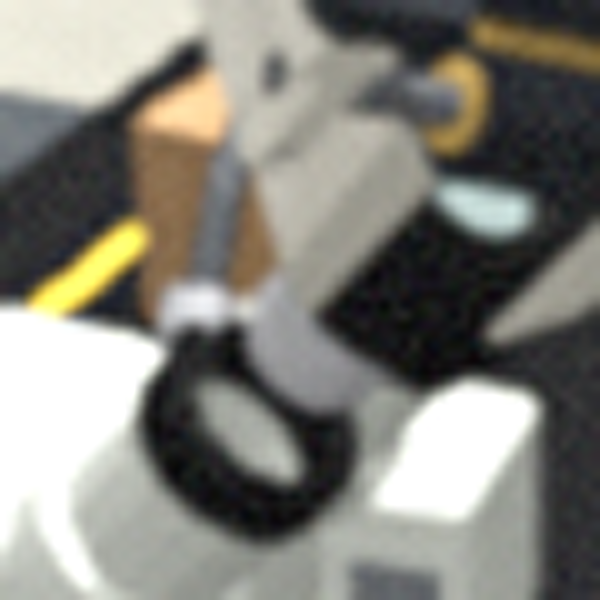

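Request:
play_rows([
  [0.0008,0.0008,0.006,0,0,0,0],
  [0,0,0.006,0,0,0,0],
  [0,0,0.005,0,0,0,0],
  [0,0,0.005,0,0,0,0],
  [0,0,0,0,0,0,0],
])

```text
t: 15.7
eef_pos: [487.4, 75.0, 304.1]
ee_rot: [2.686, 0.544, 2.317]
ft_force: [-0.1, -1.8, -3.9]
grip_width: 39.0
```

```bash
python3 - <<'E'
from h import *
rep(144)
E
```

```text
t 15.7 q [-0.24 -0.2  -0.16  2.39  0.72  0.41 -0.12] tube [-0.2 -0.1 42.1] roterr(tool)deg [-0.3  0.  -0.3] F [-0.1 -1.8 -3.9] Ftube [-2.5 -1.8 -3. ] T [-0.36  1.37 -0.41] g 39.0
```

Request:
play_rows([
  [0,0,0.004,0,0,0,0],
  [0,0,0.004,0,0,0,0],
  [0,0,0.002,0,0,0,0],
  [0,0,0,0,0,0,0],
])

```text
t: 16.1
eef_pos: [493.6, 74.5, 296.7]
ee_rot: [2.686, 0.545, 2.317]
ft_force: [-0.8, -3.7, -4.7]
grip_width: 39.5
```

```bash
python3 - <<'E'
from h import *
rep(144)
E
```

```text
t 16.1 q [-0.22 -0.17 -0.17  2.39  0.76  0.38 -0.16] tube [-0.1 -0.2 32.4] roterr(tool)deg [-0.3  0.  -0.3] F [-0.8 -3.7 -4.7] Ftube [-3.5 -3.8 -3.2] T [-0.58  1.67 -0.67] g 39.5
```

Request:
play_rows([
  [0.0001,-0.001,0,0,0,0,0],
  [0,0,0.0015,0,0,0,0],
  [0,0,0.0015,0,0,0,0],
  [0,0,0,0,0,0,0],
])

```text
t: 16.5
eef_pos: [495.2, 74.3, 294.9]
ee_rot: [2.684, 0.545, 2.317]
ft_force: [-3.9, -3.7, -4.6]
grip_width: 39.2
```

```bash
python3 - <<'E'
from h import *
rep(144)
E
```

```text
t 16.5 q [-0.22 -0.17 -0.17  2.39  0.77  0.38 -0.17] tube [-0.1 -0.3 29.9] roterr(tool)deg [-0.2  0.  -0.3] F [-3.9 -3.7 -4.6] Ftube [-5.7 -4.  -1.2] T [-0.62  1.9  -0.68] g 39.2
```

Request:
play_rows([
  [0,-0.001,0.001,0,0,0,0],
  [0,0,0.001,0,0,0,0],
  [0,0,0,0,0,0,0],
])

```text
t: 16.8
eef_pos: [496.4, 74.0, 293.5]
ee_rot: [2.682, 0.546, 2.317]
ft_force: [-3.7, -3.2, -2.5]
grip_width: 40.0
```

```bash
python3 - <<'E'
from h import *
rep(144)
E
```

```text
t 16.8 q [-0.21 -0.16 -0.17  2.39  0.78  0.37 -0.17] tube [-0.  -0.6 28.1] roterr(tool)deg [-0.1  0.1 -0.3] F [-3.7 -3.2 -2.5] Ftube [-4.3 -3.4  0.4] T [-0.54  1.7  -0.63] g 40.0
```

Request:
play_rows([
  [0,0,0.0015,0,0,0,0],
  [0,0,0,0,0,0,0],
])

```text
t: 17.0
eef_pos: [497.4, 73.8, 292.4]
ee_rot: [2.682, 0.546, 2.317]
ft_force: [-4.3, -3.5, -3.1]
grip_width: 39.0
```

```bash
python3 - <<'E'
from h import *
rep(144)
E
```

```text
t 17.0 q [-0.21 -0.16 -0.17  2.39  0.79  0.37 -0.18] tube [ 0.  -0.7 26.6] roterr(tool)deg [-0.1  0.1 -0.3] F [-4.3 -3.5 -3.1] Ftube [-5.2 -3.8  0.3] T [-0.54  1.65 -0.64] g 39.0
```

Request:
play_rows([
  [0,0,0.0015,0,0,0,0],
  [0,0,0,0,0,0,0],
])

```text
t: 17.2
eef_pos: [498.4, 73.8, 291.3]
ee_rot: [2.682, 0.546, 2.317]
ft_force: [-3.2, -2.8, -2.4]
grip_width: 39.6
```

```bash
python3 - <<'E'
from h import *
rep(144)
E
```

```text
t 17.2 q [-0.21 -0.16 -0.17  2.39  0.8   0.36 -0.19] tube [ 0.  -0.7 25.1] roterr(tool)deg [-0.1  0.1 -0.3] F [-3.2 -2.8 -2.4] Ftube [-3.9 -3.   0.1] T [-0.5   1.64 -0.71] g 39.6
```

Request:
play_rows([
  [0,0,0.0015,0,0,0,0],
  [0,0,0,0,0,0,0],
])

```text
t: 17.4
eef_pos: [499.0, 73.8, 290.6]
ee_rot: [2.682, 0.546, 2.317]
ft_force: [-14.2, -4.4, 7.0]
grip_width: 39.3
```

```bash
python3 - <<'E'
from h import *
rep(144)
E
```

```text
t 17.4 q [-0.21 -0.15 -0.18  2.39  0.81  0.36 -0.2 ] tube [ 0.1 -0.6 24.2] roterr(tool)deg [-0.1  0.1 -0.3] F [-14.2  -4.4   7. ] Ftube [-6.1 -5.2 14.3] T [-0.74  2.19 -0.85] g 39.3
```

Request:
play_rows([
  [0,0,0,0,0,0.05,0],
  [0,0,0,0,0,0.05,0],
  [0,0,0,0,0,0,0],
])

```text
t: 17.7
eef_pos: [499.0, 74.4, 290.6]
ee_rot: [2.63, 0.499, 2.215]
ft_force: [-13.7, -2.0, 6.4]
grip_width: 39.2
```

```bash
python3 - <<'E'
from h import *
rep(144);print(RT.T@state()[2]["wrist_torque"])
E
```

```text
t 17.7 q [-0.19 -0.15 -0.19  2.39  0.8   0.36 -0.29] tube [ 0.  -0.1 24.2] roterr(tool)deg [-0.1  0.1 -6.1] F [-13.7  -2.    6.4] Ftube [-6.3 -2.9 13.6] T [-0.49  2.33 -0.65] g 39.2
[-0.89983385  2.29798699 -0.08988976]
```

Request:
play_rows([
  [0,0,0,0,0,-0.05,0],
  [0,0,0,0,0,-0.05,0],
  [0,0,0,0,0,-0.05,0],
  [0,0,0,0,0,-0.05,0],
  [0,0,0,0,0,0,0],
])

```text
t: 18.2
eef_pos: [498.7, 72.4, 290.4]
ee_rot: [2.741, 0.588, 2.423]
ft_force: [-15.9, -5.9, 8.5]
grip_width: 39.2
```

```bash
python3 - <<'E'
from h import *
rep(144);print(RT.T@state()[2]["wrist_torque"])
E
```

```text
t 18.2 q [-0.22 -0.15 -0.16  2.39  0.81  0.36 -0.1 ] tube [-0.2 -2.  24.2] roterr(tool)deg [-0.3  0.1  5.4] F [-15.9  -5.9   8.5] Ftube [-6.4 -6.9 16.5] T [-0.92  2.28 -1.54] g 39.2
[-1.79513832  2.22539517 -0.50761706]
```

Request:
play_rows([
  [0,0,0,0,0,0.05,0],
  [0,0,0,0,0,0.05,0],
  [0,0,0,0,0,0,0],
  [0,0,0,0,0,0,0.056],
  [0,0,0,0,0,0,0.056],
  [0,0,0,0,0,0,0.056],
  [0,0,0,0,0,0,0.056],
])

```text
t: 18.9
eef_pos: [500.5, 75.3, 291.6]
ee_rot: [2.678, 0.546, 2.318]
ft_force: [0.3, -0.1, -0.1]
grip_width: 56.0
```

```bash
python3 - <<'E'
from h import *
rep(144);print(RT.T@state()[2]["wrist_torque"])
E
```

```text
t 18.9 q [-0.21 -0.15 -0.18  2.39  0.81  0.36 -0.2 ] tube [ 1.8  0.9 24. ] roterr(tool)deg [ 0.1  0.1 -0.3] F [ 0.3 -0.1 -0.1] Ftube [ 0.2 -0.  -0.3] T [0.1  0.67 0.05] g 56.0
[0.075143   0.6709512  0.00143164]
```

Request:
play_rows([
  [0,0,-0.008,0,0,0,0.056],
  [0,0,-0.012,0,0,0,0.056],
  [0,0,-0.013,0,0,0,0.056],
  [0,0,-0.012,0,0,0,0.056],
])

```text
t: 19.3
eef_pos: [470.9, 76.6, 325.9]
ee_rot: [2.68, 0.546, 2.318]
ft_force: [0.1, -1.0, 1.7]
grip_width: 56.1
```

```bash
python3 - <<'E'
from h import *
rep(144); p,r,o=state()
plan([430,-60,430],Rdown(100),v=30)
plan([430,-270,330],Rdown(70),p0=np.array([430,-60,430.]),R0=Rdown(100),v=40)
E
```

```text
t 19.3 q [-0.28 -0.27 -0.14  2.39  0.63  0.47 -0.03] tube [ 1.2  0.5 69.4] roterr(tool)deg [ 0.   0.1 -0.3] F [ 0.1 -1.   1.7] Ftube [ 1.2 -1.   1.2] T [ 0.13  0.64 -0.02] g 56.1
N 8 row [-0.0155, -0.0098, -0.0124, 0.0743, 0.0493, 0.0843]
N 6 row [-0.0354, 0.0015, 0.0167, -0.0, -0.0, 0.0873]
```

Request:
play_rows([
  [-0.0155,-0.0098,-0.0124,0.0743,0.0493,0.0843,0.056],
  [-0.0155,-0.0098,-0.0124,0.0743,0.0493,0.0843,0.056],
  [-0.0155,-0.0098,-0.0124,0.0743,0.0493,0.0843,0.056],
  [-0.0155,-0.0098,-0.0124,0.0743,0.0493,0.0843,0.056],
  [-0.0155,-0.0098,-0.0124,0.0743,0.0493,0.0843,0.056],
  [-0.0155,-0.0098,-0.0124,0.0743,0.0493,0.0843,0.056],
  [-0.0155,-0.0098,-0.0124,0.0743,0.0493,0.0843,0.056],
  [-0.0155,-0.0098,-0.0124,0.0743,0.0493,0.0843,0.056],
])

```text
t: 20.1
eef_pos: [430.2, -60.9, 430.7]
ee_rot: [-3.141, -0.001, 1.742]
ft_force: [0.3, 0.4, -0.6]
grip_width: 56.4
```

Request:
play_rows([
  [-0.0354,0.0015,0.0167,0,0,0.0873,0.056],
  [-0.0354,0.0015,0.0167,0,0,0.0873,0.056],
  [-0.0354,0.0015,0.0167,0,0,0.0873,0.056],
  [-0.0354,0.0015,0.0167,0,0,0.0873,0.056],
  [-0.0354,0.0015,0.0167,0,0,0.0873,0.056],
  [-0.0354,0.0015,0.0167,0,0,0.0873,0.056],
  [0,0,0,0,0,0,0.056],
])

```text
t: 20.8
eef_pos: [426.4, -275.8, 327.5]
ee_rot: [-3.139, 0.004, 1.211]
ft_force: [-0.3, 0.6, -0.0]
grip_width: 55.8
```

```bash
python3 - <<'E'
from h import *
p,r,o=state(); print(o["t"],p)
t=cam("top");s=cam("side")
def cz(c,P,w,h,sc):
    uv=proj(c,P)[0]; return crop(c,*uv,w,h,sc)
a=cz(t,M+[0,-36,0],70,60,5.7);b=cz(s,M,66,60,6);e=cz(t,[440,-268,15],70,50,4)
H=min(a.shape[0],b.shape[0]); A=np.hstack([a[:H],b[:H]])
st=cz(t,[455,305,30],50,80,2.5)
bot=np.zeros((205,A.shape[1],3),np.uint8); bot[:200,:e.shape[1]]=e[:200]; bot[:200,300:300+st.shape[1]]=st[:200]
# predicted vs measured: top disc of eyecup if home / riding
u0,v0=[int(x) for x in (proj(s,M)[0]-[33,30])]
for nm,d in(("home",36),("ride",41)):
    print(nm,((proj(s,M2+d*Z)[0]-[u0,v0]+.5)*6).round(), "rim",((proj(s,M2)[0]-[u0,v0]+.5)*6).round())
uv=proj(t,M+[0,-36,0])[0]; u1,v1=int(uv[0]-35),int(uv[1]-30)
R2=M2-72*Y
for nm,C in(("home",M2+36*Z),("ride",M2+41*Z),("fitted",R2+36*Z)): print(nm,"top",((proj(t,C)[0]-[u1,v1]+.5)*5.7).round(),"side",((proj(s,C)[0]-[u0,v0]+.5)*6).round())
cv2.imwrite("pics/fin.png",np.vstack([A,bot])); print(A.shape)
E
```

```text
20.8 [ 426.36311786 -275.84358796  327.47379759]
home [262. 124.] rim [204. 185.]
ride [271. 115.] rim [204. 185.]
home top [101. 224.] side [262. 124.]
ride top [100. 230.] side [271. 115.]
fitted top [303. 220.] side [362.  42.]
(342, 795, 3)
```

View pics/fin.png

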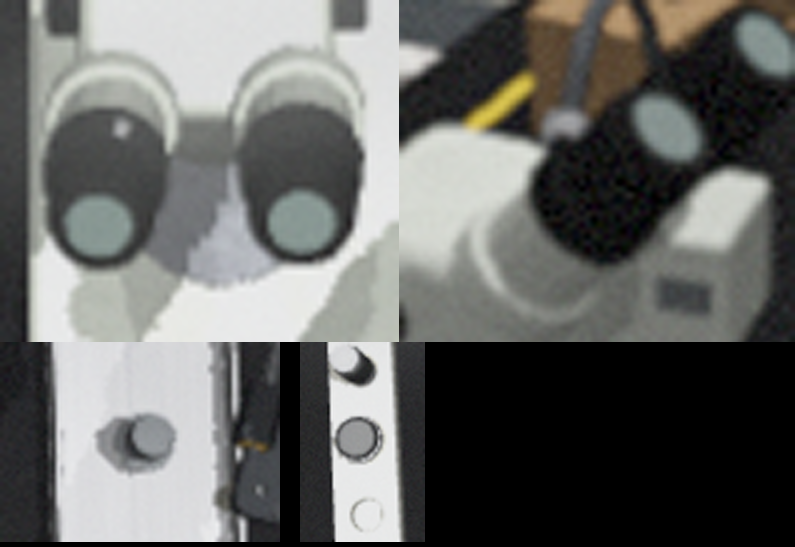

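```bash
python3 -c "
from bench import manip
print(manip.finish_job())"
```

```text
the job is handed in; nothing more can be done
None
```

The job is handed in at about 21 s of the 72 s allowed. The grey plug is in the steel tray, and the pinned eyepiece is in the left tube and released. `finish_job` reports no verdict.

- **Plug:** I pulled it out of the left (+y) tube along its axis. The last picture shows it upright near the middle of the tray.
- **Fitting:** I read the pin direction and the notch (about -20° from the tube's x axis) off the pictures and lined them up before inserting. The eyepiece met no axial resistance where the pin would ride on the rim. It stopped on a firm contact of about 14 N at the fully-home depth: the tool was 24.2 mm above the rim, against 24.8 mm expected, within the calibration error.
- **Last checks:** Compared with the fitted eyepiece, its top sits where the home position predicts in both views. Riding 5 mm high does not match. The agreement is to about 0.5 mm, except one side-view coordinate that was about 1.5 mm off. The pin shows uphill at the notch.
- **Left alone:** The other eyepiece, the tall eyepiece and the auxiliary lens look unmoved in the last picture. The pot was not in that picture, but the arm never went near it.

One check settled nothing: twisting the eyepiece ±6° gave only a weak and uneven resisting torque (-0.1 and -0.5 N m). I therefore relied on the insertion depth and the pictures to judge that the pin is in the notch.

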